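# Roll the thick roller to the line on the check board

## Task

Two wooden rollers are being checked for straightness on the plywood board. With a fingertip on its top, roll the thicker one along the board, really rolling and not sliding, until it lies still right over and along the black line across the middle of the board (to within about a centimetre). Touch only its upper half, do not grip, lift or carry it, and leave the thinner roller and the other loose things alone.

Things in the scene. Friction and masses are not known exactly. Their poses are not given: they have to be found in the camera images.
- check_board: Flat plywood board, 420 mm long, 170 mm wide, 12 mm thick, screwed to the bench. Origin at the centre of its underside; its y axis runs along its length, x across its width, z up. It may be turned a little on the bench. A straight black line, 5 mm wide, runs across the full width at mid-length (y = 0 of the board).
- line_mid (a point): Middle of the black line, on the board's upper face, 12 mm above the bench. Axes as the board's.
- thick_roller: The thicker beech roller, lying across one end of the board 120 to 160 mm from the line: 60 mm diameter, 120 mm long, a 12 mm steel pin standing out 12 mm at each end; loose, 0.2 to 0.35 kg. Origin at its centre, 42 mm above the bench (top at 72 mm); x is the roller's axis; y and z turn with it. It rolls 188 mm in a turn; rolling resistance soon stops it when it rolls slowly.
- thin_roller: The thinner beech roller, 36 mm in diameter, 120 mm long, with pins of 8 mm diameter standing out 12 mm; loose, to be left alone. Origin at its centre, 30 mm above the bench; x axis along the roller.
- offcut_3: Small hardwood offcut, 34 x 85 x 18 mm, loose bystander beyond the board. Origin at the centre of its underside.
- brass_weight: Brass weight with a knob, 47 mm across, 44 mm high, loose bystander beyond the board. Origin at the centre of its underside.

How it is judged (in metres and radians):
On the way, in this order (a step that is already met when the one before it is completed fails the run):
1. the thick roller has rolled through a quarter turn (angle between thick_roller's own z axis and vertical above 1.3 rad).
2. the thick roller has rolled through about half a turn (angle between thick_roller's own z axis and vertical above 2.75 rad).
At the end, for the whole second after the job is handed in: The thick roller lies still on the board, its centre within 12 mm of the black line and within 30 mm of the board's mid-width, its axis within 0.14 rad (8 degrees) of the line (y of thick_roller in the frame of check_board between -0.012 and 0.012 m and x of thick_roller in the frame of check_board between -0.03 and 0.03 m and z of thick_roller in the frame of check_board between 0.038 and 0.046 m and angle between the x axis of thick_roller and the x axis of check_board, either way round below 0.14 rad and linear speed of thick_roller below 0.01 m/s and angular speed of thick_roller below 0.3 rad/s); the robot touches nothing.
It fails at once if the thick roller is lifted more than 10 mm off the board or falls off it (z of thick_roller in the frame of check_board above 0.052 m or z of thick_roller in the frame of check_board below 0.035 m).
It fails at once if the thick roller is pushed or gripped by fingers that reach well below its middle (contact force between the fingers and thick_roller above 0.5 N and height (world z) of the grasp point below 0.05 m).
It fails at once if the thin roller is shifted by more than 12 mm (distance of thin_roller from where it was at the start of the episode above 0.012 m).
It fails at once if another loose thing is shifted by more than 15 mm (distance of any of offcut_3, brass_weight from where it was at the start of the episode above 0.015 m).
It also fails if it takes over 72 s, if anything falls off the work surface, if the arm or the gripper's body presses on something with over 40 N, if the wrist force passes 120 N, or if a joint passes its speed limit or range.

## Robot

A 6-joint arm with a two-finger parallel gripper is mounted at the origin on a cart in front of the work surface, level with it; the furniture and walls round the work are solid. World frame = base frame: x ahead of the robot, y to its left, z up, the work surface at z = 0. Lengths are in mm, angles in rad, forces in N, time in s.
With the tool pointing down it reaches from about 325 to 850 mm from the base axis. Payload 4.4 kg.
Tool frame: the origin (TCP) lies at the very end of the fingers, on their centre line; the grasp point (between the pads) lies grip_depth behind it (grip_depth is the distance from the TCP to the grasp point, in mm); z points along the fingers, y is the line along which they close (so a half turn about z gives the same grasp; the last joint's range is limited). The gripper opens to 94 mm and grips with 3 to 60 N. Pads are 16 mm wide; open, the fingers measure 119 mm over their backs; the gripper's body (75 mm by 177 mm) begins 78 mm behind the grasp point.
Start: joints at [-1.276, 0.207, 1.542, -0, 1.393, -0.15], TCP at [247.398, -519.058, 205.447] pointing down, gripper open.
Joint ranges: [-2.73, 2.73], [-0.86, 2.22], [0.23, 2.46], [-1.11, 4.25], [0.08, 2.63], [-2.82, 2.82]. Speed limits (rad/s): [2.79, 2.79, 3.14, 3.14, 3.14, 3.14].

## Interface

Orientations are given as a unit quaternion [x, y, z, w].
In Python, from workcell import * gives the robot as it stands.
- The arm moves only by the tool drive_tool, never from a script. Its argument "rows" is one flat list of numbers, 7 for each row, row after row: the turn, a rotation vector about the tool's x, y, z in rad, then the shift along the tool's x, y, z in cm, then the opening, from -1 (shut) to 1 (fully open). A call has 1 to 12 rows; each row shifts and turns the commanded pose from where the row before left it, along the tool's axes as they then stand; what a row does not reach is not made up. A row lasts 1/10 s, in which the tool goes at most 50 mm and 8.59 degrees, less where a joint would pass 70% of its speed; a pose out of reach is approached as far as the arm can. A call with a gripper value outside its range is refused whole. The fingers move at their own pace and stop on an object; the grip force is fixed at half the most. Time passes only in rows, so rows that do not move let the fingers close. It gives the time, the measured TCP pose, the force, the opening and the grip force at its end, in the units of the state.
- get_state(): the state, without advancing time (a new reading comes with each control period).
- camera(name): name is "side" or "top"; returns a dict with "img" (420x560x3 uint8, red, green, blue), "fx", "fy", "cx", "cy" (pixels), "origin" and "attitude" of the camera in the world. Camera axes: x right, y down, z forward; pixel columns grow to the right and rows downward; lengths in mm; the calibration is good to about 2 mm. A picture is of the moment at which its call begins. There is no depth.
- job_done(): hands the job in; it is judged then, once.
Trained networks look in a picture, given as the dict that the camera call returned (one of the last four; its "shot" number tells which), for a name from the list of things; names that differ only in an ending like _2 or _b are one class to them, and where a whole thing is asked for, a point or a joint stands for the part that bears it (a point fixed in the world has none). Each returns a list of dicts, best first, with "confidence" (0 to 1); they miss things now and then, are a little off and sometimes report something else, mostly with a low value. They report only what shows in the picture. A call takes as long as a camera call.
- cut_out(picture, target): "mask" (420x560 bool, what is visible of it) and "bbox" ([centre column, centre row, width, height] in pixels, round what is visible of it).
- landmark_of(picture, target): "pixel" ([row, column] in pixels: a listed point, or the origin of a listed thing).
The state is a dict: "time_s": time; "joints": joint angles; "joint_vel": joint speeds; "joint_torque": joint torques, N m; "position": TCP position; "tool_rot": TCP orientation; "wrist_force": force on the tool from outside, world axes, zero at the start; "ft_torque": the same for the moment, N m; "opening": finger opening in mm; "grip_force": force on a finger pad.
Only numpy, scipy, OpenCV 4.12 (cv2) and the standard library are available. Lean on these libraries where they do the work, as an engineer would, in place of code of your own. Each camera call takes 0.05 s, during which the arm holds its last target. There are 200 camera calls.

## Working session

There is one attempt and no reset: what is moved stays moved. The work goes in short steps, Python scripts to look and compute and a tool call to move; the robot and the scene stay as the last step left them, time stands still between calls to the robot, and variables do not carry over. Pictures are saved under pics/ and viewed, at most 10 in all, crops included, and the job is handed in when it is done.

Besides the shell and the picture viewer there is one more tool, called after "Call:" as a command line: name --argument value ..., lists and objects as JSON in quotes. drive_tool: Moves the arm, as the interface text tells. Its arguments: {"type":"object","properties":{"rows":{"type":"array"}},"required":["rows"]}

```bash
mkdir -p pics; cat > h.py <<'E'
from workcell import *
import numpy as np, cv2
from scipy.spatial.transform import Rotation as R
def att(c):
    a=np.array(c["attitude"],float)
    return a if a.shape==(3,3) else R.from_quat(a).as_matrix()
def ray(c,row,col,z):
    d=att(c)@np.array([(col-c["cx"])/c["fx"],(row-c["cy"])/c["fy"],1.])
    o=np.array(c["origin"],float); return o+d*(z-o[2])/d[2]
def proj(c,p):
    q=att(c).T@(np.array(p,float)-c["origin"]); return c["cx"]+c["fx"]*q[0]/q[2],c["cy"]+c["fy"]*q[1]/q[2]
def axis(m):
    p=np.argwhere(m)[:,::-1].astype(np.float32); (r)=cv2.minAreaRect(p); return r
E
python3 - <<'E'
from h import *
s=get_state();print({k:np.round(v,3).tolist() for k,v in s.items()})
for n in("top","side"):
    c=camera(n);cv2.imwrite(f"pics/{n}0.png",c["img"][:,:,::-1]);print(n,c["origin"],c["attitude"],c["fx"])
    for t,z in(("line_mid",12),("check_board",0),("thick_roller",42),("thin_roller",30),("brass_weight",0),("offcut_3",0)):
        for l in landmark_of(c,t)[:2]: print(t,np.round(l["pixel"],1),round(l["confidence"],2),ray(c,*l["pixel"],z).round(1))
        for l in cut_out(c,t)[:1]: print("   ",round(l["confidence"],2),np.round(l["bbox"],1),axis(l["mask"]))
E
```

```text
{'time_s': 0.0, 'joints': [-1.277, 0.207, 1.543, -0.0, 1.393, -0.15], 'joint_vel': [0.002, 0.0, -0.001, -0.0, 0.001, -0.0], 'joint_torque': [-0.002, -37.088, -28.142, 0.07, 0.036, -0.0], 'position': [247.138, -518.288, 204.298], 'tool_rot': [0.975, 0.221, -0.0, -0.001], 'wrist_force': [-0.033, 0.209, 0.031], 'ft_torque': [0.033, -0.016, -0.057], 'grip_force': 0.0, 'opening': 94.224}
top [ 448.43960441  -59.20770735 1359.18577469] [-0.69908655  0.71454779 -0.0201747   0.01710088] 488.84620640762625
line_mid [251.2 298.1] 0.85 [ 418.  -108.4   12. ]
    0.77 [299.6 249.4 158.3  74.6] ((299.7146301269531, 249.2190399169922), (63.459129333496094, 153.45933532714844), 86.18592071533203)
check_board [250.5 301. ] 0.69 [ 419.5 -116.9    0. ]
    0.67 [299.2 250.  154.4  69.7] ((299.55352783203125, 248.63311767578125), (62.67287826538086, 152.6290283203125), 86.53176879882812)
thick_roller [252.7 248.9] 0.76 [417.6  25.   42. ]
    0.96 [248.1 252.2  28.1  53.6] ((247.3650665283203, 250.97567749023438), (52.283935546875, 22.283864974975586), 86.18592071533203)
thin_roller [249.3 351.2] 0.81 
[... 992 characters left out ...]
.8 [428.   24.3  42. ]
    0.71 [290.1 242.8  59.5  41.4] ((290.20013427734375, 243.5269775390625), (60.1462516784668, 26.956005096435547), 22.932100296020508)
thin_roller [183.9 340.3] 0.73 [ 423.9 -254.5   30. ]
    0.56 [341.1 186.1  48.8  26.8] ((339.800048828125, 183.09999084472656), (50.28021240234375, 13.597792625427246), 18.434947967529297)
brass_weight [278.  171.1] 0.6 [608.8 228.4   0. ]
    0.77 [172.2 275.   27.5  20.4] ((171.0, 274.5), (23.0, 22.0), 90.0)
offcut_3 [144.5 312.3] 0.59 [ 603.1 -430.6    0. ]
offcut_3 [183.4 339.9] 0.21 [ 440.  -293.1    0. ]
    0.58 [312.9 145.4  23.1  21.8] ((311.2500305175781, 145.25001525878906), (12.020814895629883, 24.041629791259766), 45.0)
```

```bash
python3 - <<'E'
from h import *
c=camera("top");im=c["img"]
cv2.imwrite("pics/crop0.png",cv2.resize(im[190:310,210:390,::-1],None,fx=4.4,fy=4.4,interpolation=cv2.INTER_CUBIC))
# black line rows
g=cv2.cvtColor(im,cv2.COLOR_RGB2GRAY).astype(float)
L=[]
for r in range(228,276,2):
    w=g[r,285:312]; d=np.clip(np.median(w)-w-25,0,None)
    if d.sum()>20: L.append((r,285+(d*np.arange(27)).sum()/d.sum()))
P=np.array([ray(c,r,q,12)[:2] for r,q in L]);print(P.round(1)[[0,-1]],len(P))
vx,vy,x0,y0=cv2.fitLine(P.astype(np.float32),cv2.DIST_HUBER,0,.01,.01).ravel();print("line dir deg",np.degrees(np.arctan(vy/vx)),x0,y0)
for t,z in(("check_board",12),("thick_roller",55),("thin_roller",40)):
    m=cut_out(c,t)[0]["mask"]
    b=cv2.boxPoints(axis(m));print(t,np.array([ray(c,q[1],q[0],z)[:2] for q in b]).round(1).tolist())
E
```

```text
[[ 481.7 -110.9]
 [ 355.4 -116.1]] 24
line dir deg 2.3191633 422.33868 -113.29909
check_board [[501.3, 101.1], [517.2, -320.3], [346.5, -324.9], [331.1, 93.7]]
thick_roller [[489.0, 59.0], [489.4, -0.8], [353.7, -2.0], [353.3, 57.4]]
thin_roller [[494.4, -241.3], [493.6, -276.4], [367.3, -272.6], [368.0, -237.6]]
```

View pics/crop0.png

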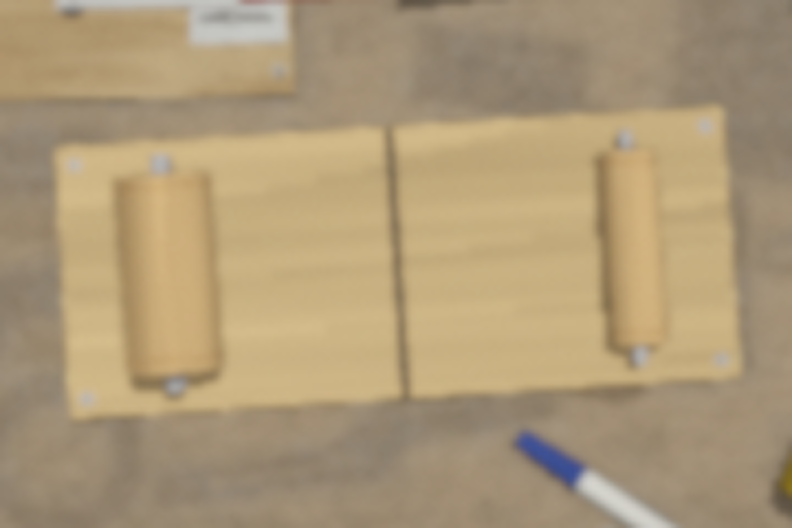

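View pics/side0.png

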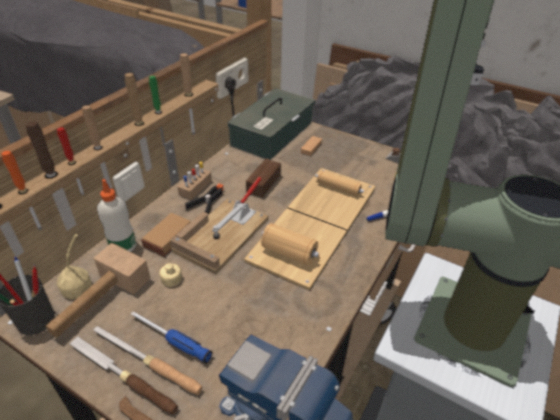

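The crop shows the thick roller (pins at crop pixels (160,163) and (176,387)) left of the black line, which runs from (390,127) to (406,398). The thin roller is on the right. The thick roller lies nearly parallel to the line, about 138 mm away. I turn the tool so the half-open fingers line up with the roller axis, then travel high.

Call:
drive_tool --rows '[0,0,-0.147,0,0,0,0,0,0,-0.147,0,0,0,0,0,0,-0.147,0,0,0,0,0,0,-0.147,0,0,0,0,0,0,-0.147,0,0,0,0,0,0,-0.147,0,0,0,0,0,0,-0.147,0,0,0,0,0,0,-0.146,0,0,0,0]'

```text
time_s: 2.3
position: [247.4, -519.1, 205.4]
tool_rot: [0.687, 0.726, 0.0, -0.0]
wrist_force: [0.8, -0.4, -0.0]
opening: 47.1
grip_force: 0.0
```

Call:
drive_tool --rows '[0,0,0,4.5,1.7,0,0,0,0,0,4.5,1.7,0,0,0,0,0,4.5,1.7,0,0,0,0,0,4.5,1.7,0,0,0,0,0,4.5,1.7,0,0,0,0,0,4.5,1.7,0,0,0,0,0,4.5,1.7,0,0,0,0,0,4.5,1.7,0,0,0,0,0,4.5,1.7,0,0,0,0,0,4.5,1.7,0,0,0,0,0,4.5,1.7,0,0,0,0,0,4.5,1.7,0,0]'

```text
time_s: 3.5
position: [425.1, 32.3, 205.9]
tool_rot: [0.69, 0.724, 0.0, 0.001]
wrist_force: [0.3, -1.2, 0.0]
opening: 46.9
grip_force: 0.0
```

```bash
python3 - <<'E'
from h import *
s=get_state();print(s["time_s"],s["position"],s["opening"],s["joints"]);r=R.from_quat(s["tool_rot"]).as_matrix();print(r.round(3))
c=camera("top")
a=ray(c,190+163/4.4,210+160/4.4,42);b=ray(c,190+387/4.4,210+176/4.4,42);print(a,b,np.degrees(np.arctan((a-b)[1]/(a-b)[0])))
E
python3 -c "
import workcell;print([n for n in dir(workcell) if n[0]!='_'], getattr(workcell,'grip_depth',None))"
```

```text
3.5 [425.10257932  32.28697973 205.92580032] 46.93980899134401 [-1.27672941e-01 -1.23250337e-01  1.88347064e+00 -1.46115345e-04
  1.37984100e+00 -1.76781604e-01]
[[-0.049  0.999  0.002]
 [ 0.999  0.049 -0.   ]
 [-0.     0.001 -1.   ]]
[486.64236337  30.55996141  42.        ] [350.04303706  23.29736502  42.        ] 3.043387632557896
['PlanningError', 'camera', 'cut_out', 'get_state', 'grip_depth', 'job_done', 'landmark_of'] 18.8
```

Call:
drive_tool --rows '[0,0,0,0.6,-0.2,2.5,0,0,0,0,0.5,-0.2,2.5,0,0,0,0,0,0,2.5,0,0,0,0,0,0,2.5,0,0,0,0,0,0,2,0,0,0,0,0,0,1,0,0,0,0,0,0,0,0,0,0,0,0,0,0,0]'

```text
time_s: 4.35
position: [420.9, 40.9, 76.1]
tool_rot: [0.69, 0.724, 0.0, 0.0]
wrist_force: [0.9, 0.7, 0.2]
opening: 47.4
grip_force: 0.0
```

```bash
python3 - <<'E'
from h import *
s=get_state();print(s["time_s"],s["position"],s["wrist_force"])
c=camera("side")
cv2.imwrite("pics/s1.png",cv2.resize(c["img"][150:300,210:420,::-1],None,fx=3.8,fy=3.8,interpolation=cv2.INTER_CUBIC))
E
```

```text
4.35 [420.85493843  40.87298723  76.12699388] [0.94643492 0.66740587 0.19139229]
```

View pics/s1.png

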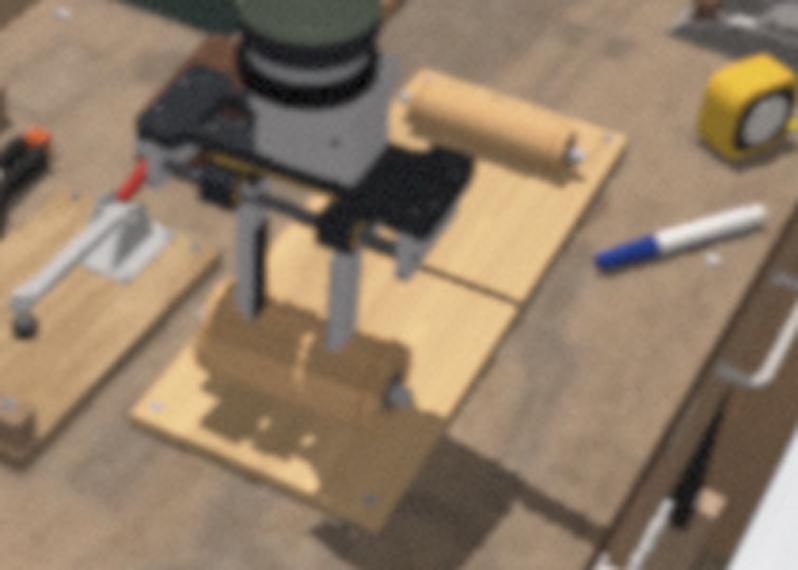

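The side crop shows both fingertips, at about (250,315) and (343,345), just above the roller's crown. Next I lower gently to find contact.

Call:
drive_tool --rows '[0,0,0,0,0,0.2,0,0,0,0,0,0,0.2,0,0,0,0,0,0,0.1,0,0,0,0,0,0,0.1,0,0,0,0,0,0,0,0]'

```text
time_s: 4.9
position: [421.3, 41.0, 71.5]
tool_rot: [0.69, 0.724, 0.0, 0.001]
wrist_force: [-3.0, 0.2, 12.5]
opening: 46.9
grip_force: 6.3
```

Call:
drive_tool --rows '[0,0,0,-0.2,0,0,0,0,0,0,-0.5,0,-0.03,0,0,0,0,-0.7,0,-0.02,0,0,0,0,-0.7,0,0,0,0,0,0,-0.7,0,0,0,0,0,0,-0.7,0,0,0,0,0,0,-0.7,0,0,0,0,0,0,-0.7,0,0,0,0,0,0,-0.7,0,0.03,0,0,0,0,-0.5,0,0.05,0,0,0,0,-0.2,0,0.04,0,0,0,0,0,0,0,0]'

```text
time_s: 6.1
position: [424.2, -22.4, 69.2]
tool_rot: [0.69, 0.724, 0.0, 0.001]
wrist_force: [2.2, -0.8, 4.3]
opening: 47.2
grip_force: 2.4
```

```bash
cat > look.py <<'E'
from h import *
import sys
s=get_state();print(round(s["time_s"],2),s["position"].round(1) if hasattr(s["position"],"round") else s["position"],np.round(s["wrist_force"],1))
for n in("top","side"):
    c=camera(n)
    for l in landmark_of(c,"thick_roller")[:1]: print(n,round(l["confidence"],2),ray(c,*l["pixel"],42).round(1))
    for l in cut_out(c,"thick_roller")[:1]: print("  mask",np.round(l["bbox"],1),ray(c,l["bbox"][1],l["bbox"][0],50).round(1),axis(l["mask"])[2])
E
python3 look.py
```

```text
6.1 [424.2 -22.4  69.2] [ 2.2 -0.8  4.3]
  mask [258.9 230.5  24.4   7. ] [476.4  -3.4  50. ] 90.0
side 0.59 [423.9  -4.   42. ]
  mask [298.  235.6  58.7  39.9] [412.4   3.2  50. ] 21.801410675048828
```

Call:
drive_tool --rows '[0,0,0,0,0,-0.8,0,0,0,0,0,0,-0.8,0,0,0,0,0.8,0,0,0,0,0,0,1.4,0,0,0,0,0,0,1.3,0,0,0,0,0,0,0.3,0,0,0,0,0,0,0,0,0,0]'

```text
time_s: 7.1
position: [420.8, 16.8, 84.5]
tool_rot: [0.689, 0.725, -0.0, -0.0]
wrist_force: [-0.5, -0.1, -0.4]
opening: 47.1
grip_force: 0.0
```

```bash
python3 look.py
```

```text
7.1 [420.8  16.8  84.5] [-0.5 -0.1 -0.4]
side 0.57 [418.   -7.4  42. ]
  mask [298.2 236.6  57.9  39.6] [410.3   5.8  50. ] 21.801406860351562
```

Call:
drive_tool --rows '[0,0,0,-0.4,0,0.5,0,0,0,0,0,0,0.4,0,0,0,0,0,0,0.3,0,0,0,0,0,0,0.2,0,0,0,0,0,0,0.1,0,0,0,0,0,0,0,0]'

```text
time_s: 8.0
position: [421.5, 12.2, 71.0]
tool_rot: [0.69, 0.724, -0.0, -0.001]
wrist_force: [-5.6, 0.6, 13.6]
opening: 46.9
grip_force: 6.4
```

Call:
drive_tool --rows '[0,0,0,-0.2,0,0,0,0,0,0,-0.5,0,-0.05,0,0,0,0,-0.7,0,-0.03,0,0,0,0,-0.7,0,0,0,0,0,0,-0.7,0,0,0,0,0,0,-0.7,0,0,0,0,0,0,-0.7,0,0,0,0,0,0,-0.7,0,0,0,0,0,0,-0.7,0,0.02,0,0,0,0,-0.6,0,0.06,0,0,0,0,-0.3,0,0.04,0,0,0,0,0,0,0,0]'

```text
time_s: 9.2
position: [424.9, -53.5, 69.7]
tool_rot: [0.69, 0.724, -0.0, 0.0]
wrist_force: [-1.7, -1.7, 6.4]
opening: 47.1
grip_force: 3.0
```

Call:
drive_tool --rows '[0,0,0,0,0,0,0,0,0,0,0,0,-0.8,0,0,0,0,0,0,-0.8,0,0,0,0,0.6,0,0,0,0,0,0,1.3,0,0,0,0,0,0,1.2,0,0,0,0,0,0,0.4,0,0,0,0,0,0,0,0,0,0]'

```text
time_s: 10.0
position: [422.6, -16.7, 85.0]
tool_rot: [0.689, 0.725, -0.0, -0.0]
wrist_force: [-1.2, 0.3, 0.1]
opening: 47.2
grip_force: 0.0
```

```bash
cat >>look.py <<'E'
    cv2.imwrite(f"pics/{n}_{int(s['time_s']*10)}.png",cv2.resize(c["img"][170:310,230:400,::-1],None,fx=4,fy=4,interpolation=cv2.INTER_CUBIC))
E
python3 look.py; ls pics
```

```text
10.0 [422.6 -16.7  85. ] [-1.2  0.3  0.1]
  mask [272.5 234.6  27.6  14. ] [464.7 -39.5  50. ] 18.434947967529297
  mask [305.1 227.3  56.7  36.4] [412.  -30.5  50. ] 21.801406860351562
crop0.png
s1.png
side0.png
side_100.png
top0.png
top_100.png
```

Call:
drive_tool --rows '[0,0,0,-0.3,0,0.5,0,0,0,0,0,0,0.4,0,0,0,0,0,0,0.3,0,0,0,0,0,0,0.2,0,0,0,0,0,0,0.1,0,0,0,0,0,0,0,0]'

```text
time_s: 10.9
position: [423.0, -20.9, 71.2]
tool_rot: [0.69, 0.724, -0.0, -0.0]
wrist_force: [-4.0, 0.7, 8.9]
opening: 47.1
grip_force: 4.8
```

View pics/side_100.png

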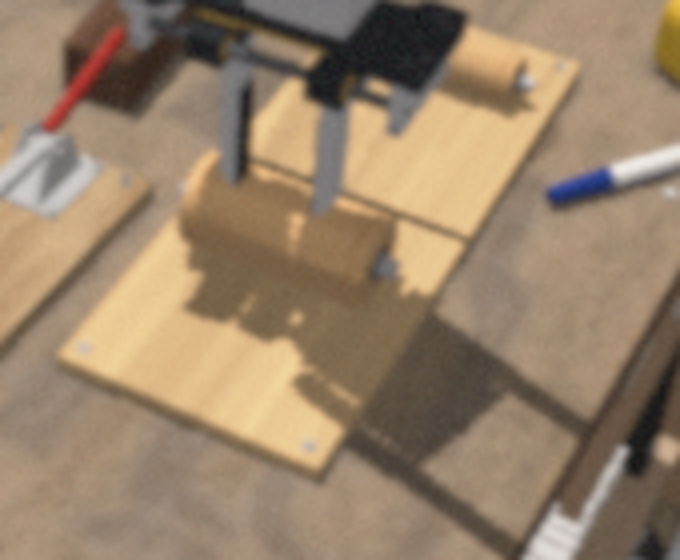

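The side crop shows the roller rolled about halfway, with its pin at (385,265) and still parallel to the line. Third stroke next.

Call:
drive_tool --rows '[0,0,0,-0.2,0,0.03,0,0,0,0,-0.5,0,-0.05,0,0,0,0,-0.7,0,-0.03,0,0,0,0,-0.7,0,0,0,0,0,0,-0.7,0,0,0,0,0,0,-0.7,0,0,0,0,0,0,-0.7,0,0,0,0,0,0,-0.7,0,0,0,0,0,0,-0.7,0,0.02,0,0,0,0,-0.6,0,0.06,0,0,0,0,-0.3,0,0.04,0,0,0,0,0,0,0,0]'

```text
time_s: 12.1
position: [426.5, -86.3, 69.7]
tool_rot: [0.69, 0.724, -0.0, 0.0]
wrist_force: [-1.2, -0.9, 4.3]
opening: 47.0
grip_force: 2.2
```

Call:
drive_tool --rows '[0,0,0,0,0,0,0,0,0,0,0,0,-0.8,0,0,0,0,0,0,-0.8,0,0,0,0,0.6,0,0,0,0,0,0,1.3,0,0,0,0,0,0,1.1,0,0,0,0,0,0,0.2,0,0,0,0,0,0,0,0,0.5,0,0,0,0,0,0,0.4,0,0,0,0,0,0,0.3,0,0,0,0,0,0,0.2,0,0,0,0,0,0,0.1,0,0,0,0,0,0,0,0]'

```text
validation failed for argument at $.ro...
```

Call:
drive_tool --rows '[0,0,0,0,0,-0.8,0,0,0,0,0,0,-0.8,0,0,0,0,0.6,0,0,0,0,0,0,1.3,0,0,0,0,0,0,1.1,0,0,0,0,0,0,0.2,0,0,0,0,0,0,0,0,0.5,0,0,0,0,0,0,0.4,0,0,0,0,0,0,0.3,0,0,0,0,0,0,0.2,0,0,0,0,0,0,0.1,0,0,0,0,0,0,0,0]'

```text
time_s: 13.3
position: [424.6, -54.2, 71.4]
tool_rot: [0.69, 0.724, -0.0, -0.0]
wrist_force: [-3.0, 0.9, 7.7]
opening: 46.8
grip_force: 4.2
```

```bash
python3 look.py
```

```text
13.3 [424.6 -54.2  71.4] [-3.   0.9  7.7]
  mask [284.1 229.3  21.7   5.6] [478.2 -70.9  50. ] 90.0
side 0.84 [421.3 -66.5  42. ]
  mask [309.4 219.9  53.4  37.5] [415.9 -59.1  50. ] 19.98310661315918
```

Call:
drive_tool --rows '[0,0,0,-0.2,0,0.03,0,0,0,0,-0.5,0,-0.05,0,0,0,0,-0.7,0,-0.03,0,0,0,0,-0.7,0,0,0,0,0,0,-0.7,0,0,0,0,0,0,-0.7,0,0,0,0,0,0,-0.7,0,0,0,0,0,0,-0.7,0,0,0,0,0,0,-0.7,0,0.02,0,0,0,0,-0.6,0,0.06,0,0,0,0,-0.3,0,0.04,0,0,0,0,0,0,0,0]'

```text
time_s: 14.8
position: [428.0, -119.2, 69.8]
tool_rot: [0.69, 0.724, -0.0, -0.0]
wrist_force: [-0.6, -0.1, 1.9]
opening: 47.0
grip_force: 1.1
```

Call:
drive_tool --rows '[0,0,0,0,0,-0.8,0,0,0,0,0,0,-0.8,0,0,0,0,0.6,0,0,0,0,0,0,1.3,0,0,0,0,0,0,1.1,0,0,0,0,0,0,0.2,0,0,0,0,0,0,0,0,0.5,0,0,0,0,0,0,0.4,0,0,0,0,0,0,0.3,0,0,0,0,0,0,0.2,0,0,0,0,0,0,0.1,0,0,0,0,0,0,0,0]'

```text
time_s: 16.0
position: [426.2, -87.2, 71.6]
tool_rot: [0.69, 0.724, -0.0, -0.0]
wrist_force: [-3.1, 0.2, 6.4]
opening: 47.2
grip_force: 3.5
```

```bash
python3 look.py; python3 -c "
import sys;sys.path.insert(0,'.')"; ls pics
```

```text
16.0 [426.2 -87.2  71.6] [-3.1  0.2  6.4]
  mask [175.1 185.6  18.9  16.9] [602.  219.5  50. ] 90.0
side 0.69 [ 432.1 -103.1   42. ]
  mask [316.1 211.6  54.5  37.1] [416.5 -95.   50. ] 20.556047439575195
crop0.png
s1.png
side0.png
side_100.png
side_133.png
side_160.png
top0.png
top_100.png
top_133.png
top_160.png
```

Call:
drive_tool --rows '[0,0,0,-0.2,0,0.02,0,0,0,0,-0.4,0,-0.03,0,0,0,0,-0.5,0,0,0,0,0,0,-0.5,0,0,0,0,0,0,-0.5,0,0,0,0,0,0,-0.3,0,0,0,0,0,0,-0.2,0,0,0,0,0,0,0,0,0,0,0,0,0,0,0,0,0]'

```text
time_s: 17.2
position: [427.6, -113.7, 72.0]
tool_rot: [0.69, 0.724, -0.001, 0.0]
wrist_force: [-3.8, -1.2, 8.3]
opening: 47.1
grip_force: 4.3
```

Call:
drive_tool --rows '[0,0,0,0,0,-0.5,0,0,0,0,0,0,-1,0,0,0,0,0,0,-4,0,0,0,0,4,0,-4,0,0,0,0,4.5,0,-2,0,0,0,0,4.5,0,0,0,0,0,0,4.5,0,0,0,0,0,0,4.5,0,0,0,0,0,0,4.5,0,0,0,0,0,0,3,0,0,0,0,0,0,0,0,0,0,0,0,0,0,0,0,0]'

```text
time_s: 18.4
position: [413.4, 177.5, 181.7]
tool_rot: [0.689, 0.725, -0.0, 0.0]
wrist_force: [0.7, -0.7, -0.5]
opening: 46.9
grip_force: 0.0
```

```bash
python3 look.py; ls pics
```

```text
18.4 [413.4 177.5 181.7] [ 0.7 -0.7 -0.5]
top 0.82 [ 432.3 -108.9   42. ]
  mask [299.9 247.9  26.1  54.1] [ 427.6 -112.    50. ] 85.2363510131836
side 0.59 [ 425.8 -118.1   42. ]
  mask [321.9 210.2  42.9  34.3] [ 406.8 -107.4   50. ] 21.80141258239746
crop0.png
s1.png
side0.png
side_100.png
side_133.png
side_160.png
side_184.png
top0.png
top_100.png
top_133.png
top_160.png
top_184.png
```

View pics/top_184.png

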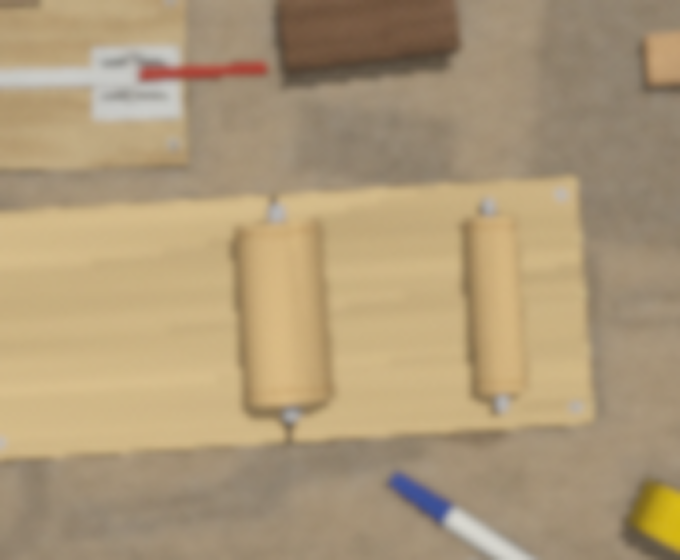

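View pics/side_184.png

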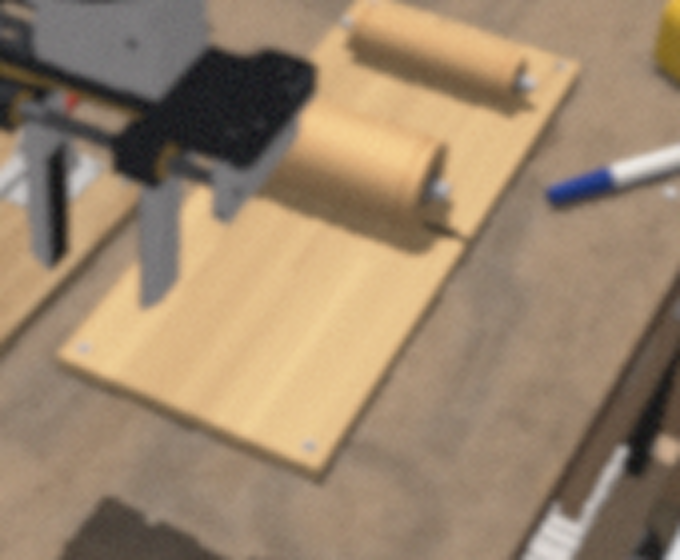

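The top crop shows the pins at (276,212) and (290,415), lined up with the visible line ends at (273,197) and (289,437). The roller is also centred across the board, and the arm is clear, so I hand in.

```bash
python3 -c "
from workcell import *
print(job_done())"
```

```text
the job is handed in; nothing more can be done
None
```

I rolled the thick roller about 139 mm onto the black line in five strokes of the two half-open fingertips on its top; the last pictures show it centred and aligned on the line with the arm clear, and the job is handed in (no verdict was returned).

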